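Tamp the press plate home

TASK

Bed in the pad under the press plate: take the tamper out of its stand by its square handle, lower its flat foot into the steel press cup and push the sprung plate squarely down until it bottoms out level on its stop. Keep it pressed on the stop with about 16 N for a full second, never more than 22 N, then lift the tamper off so that the plate springs back up, and set it gently back upright in its stand. Leave the other things where they are.

Things in the scene. Friction and masses are not known exactly. Their poses are not given: they have to be found in the camera images.
- tamper: hand tamper, 101 mm tall, 0.3 kg or a little more or less: round flat aluminium foot 54 mm across and 12 mm thick, thin round neck 19 mm across, grey square handle 28 x 28 mm from 48 to 98 mm above the foot's underside. Origin at the centre of the foot's underside, z up the handle, x and y square to the handle's flats. Starts standing loose in the stand, at any yaw up to 0.6 rad.
- tamper_grip (a point): middle of the tamper's handle, where to grip it across two flats from above: 78 mm above the foot's underside; the fingertips then stay over 20 mm above the cup's rim
- cup_rim (a point): centre of the mouth of the press cup, at the height of its rim (75 mm above the worktop). The cup is an upright steel cup, 80 mm outside, on a square dark flange 96 mm wide, fixed to the worktop; its bore is at least 60 mm across, so the tamper's foot has about 3 mm to spare all round. Its place, swapped with the stand's in some starts, varies.
- plate_top (a point): centre of the top face of the press plate, z along its normal: a flat level aluminium disc 59 mm across that fills the cup's bore, at the start 9 to 15 mm below the rim. It slides straight down until it bottoms on a pad on a stop below it, unseen and at an unknown height: its top then lies 22 to 34 mm below the rim. It rocks a few degrees about its centre if pressed out of square.
- press_plate: the same press plate, origin at the centre of its underside (6 mm under its top face), z up. Its travel is 7 to 25 mm. A spring carries it: the push needed grows evenly from about 2 N at the top by 0.25 N for each mm, to 4 to 9 N just above the bottom; there the rubber-mounted stop makes it rise by about 10 N for each mm. It comes back up when released
- press_cup: the press cup, origin at the centre of its underside on the worktop, z up. Tubes up to 120 mm tall stand in a white tray at the back, between the cup's and the stand's places: carry the tamper over 150 mm up
- tamper_stand: the tamper's stand, a low grey saucer on a square foot 90 mm wide, 16 mm tall, fixed to the worktop; origin at the centre of its underside
- stand_seat (a point): centre of the stand's round recess, on its floor 8 mm above the worktop, where the tamper's foot stands; recess 64 mm across, walls 8 mm high
- buffer_dropper: bystander: small dropper bottle with a pointed cap, 22 mm across, 62 mm tall, standing loose to the left of the right-hand fixture (cup or stand), at least 70 mm from its centre; origin at the centre of its underside
- spare_cassette: bystander: flat white test cassette, 31 x 69 x 7 mm, lying loose on its own at the front right, near the worktop's edge; origin at the centre of its underside
Not all that is in view belongs to the job. What is shaped like the tamper_stand but green or yellow is not meant.

How it is judged (in metres and radians):
On the way, in this order (a step that is already met when the one before it is completed fails the run):
1. the tamper's foot stands inside the cup, below the rim (z of tamper in the frame of cup_rim below -0.004 m and horizontal distance between tamper and cup_rim below 0.007 m), for 0.05 s.
2. the plate is held on its stop by the tamper with 12 to 22 N for 0.8 s, plate and tamper within 3.5 degrees of level (contact force between tamper and press_plate above 12 N and z of plate_top in the frame of cup_rim below -0.0205 m and angle between each of plate_top, tamper's own z axis and vertical below 0.06 rad), for 0.8 s.
At the end, for the whole second after the job is handed in: The plate has sprung back up (less than 17 mm below the rim), level within 0.04 rad; the tamper stands upright (0.05 rad) and still on the floor of its stand's recess, within 8 mm of its centre and 3 mm of its floor, released (z of plate_top in the frame of cup_rim above -0.017 m and angle between plate_top's own z axis and vertical below 0.04 rad and horizontal distance between tamper and stand_seat below 0.008 m and z of tamper in the frame of stand_seat below 0.003 m and angle between tamper's own z axis and vertical below 0.05 rad and linear speed of tamper below 0.02 m/s); the robot touches nothing.
It fails at once if the tamper presses plate or cup with more than 22 N (contact force between tamper and press_plate above 22 N or contact force between tamper and press_cup above 22 N).
It fails at once if the tamper is dropped or slammed into its stand (faster than 0.35 m/s in the last 6 mm) (horizontal distance between tamper and stand_seat below 0.03 m and z of tamper in the frame of stand_seat below 0.006 m and linear speed of tamper above 0.35 m/s).
It fails at once if the dropper bottle or the spare cassette is moved by more than 20 mm (distance of any of buffer_dropper, spare_cassette from where it was at the start of the episode above 0.02 m).
It also fails if it takes over 61 s, if anything falls off the work surface, if the arm or the gripper's body presses on something with over 40 N, if the wrist force passes 120 N, or if a joint passes its speed limit or range.

ROBOT

A 6-joint arm with a two-finger parallel gripper is mounted at the origin on a cart in front of the work surface, level with it; the furniture and walls round the work are solid. World frame = base frame: x ahead of the robot, y to its left, z up, the work surface at z = 0. Lengths are in mm, angles in rad, forces in N, time in s.
With the tool pointing down it reaches from about 400 to 825 mm from the base axis. Payload 7 kg.
Tool frame: the origin (TCP) lies on the centre line of the jaws, within the pads' length; the fingertips stand 11 mm ahead of it and the grasp point (between the pads) lies 8 mm behind it; z points along the fingers, y is the line along which they close (so a half turn about z gives the same grasp; the last joint's range is limited). The gripper opens to 85 mm and grips with 20 to 120 N. Pads are 22 mm wide; open, the fingers measure 114 mm over their backs; the gripper's body (76 mm by 85 mm) begins 54 mm behind the grasp point. The pads swing forward as they close: fully open they stand 13 mm farther back than shut.
Start: joints at [1.569, 0.359, 0.012, 0, -1.224, -0.288], TCP at [192.898, 646.828, 242.302] pointing down, gripper open.
Joint ranges: [-3.07, 3.07], [-1.43, 2.12], [-1.02, 1.25], [-3.03, 1.67], [-3.05, -0], [-3.03, 3.03]. Speed limits (rad/s): [2.39, 2.39, 3.01, 3.14, 3.14, 3.14].

INTERFACE

Orientations are given as a rotation vector (axis times angle).
In Python, from workcell import monitor, eyes, r gives the robot as it stands.
- The arm moves only by the tool send_rows, never from a script. Its argument "deltas" is a list that holds one entry, the list of rows, each a list of 4 numbers: the shift along the tool's x, y, z in units of 40 mm (1.0 is 40 mm), then the turn about the tool's z in units of 8 degrees (1.0 is 8 degrees). In form: [[[tx, ty, tz, spin], ...]]. A call has 1 to 8 rows; each row is the pose to reach, as a shift and turn from the pose commanded when the call began, along the tool's axes at that moment; what a row does not reach only later rows make up. A row lasts 1/8 s, in which the tool goes at most 62.5 mm and 10.7 degrees, less where a joint would pass 70% of its speed; a pose out of reach is approached as far as the arm can. A call with a gripper value outside its range is refused whole. "fingers" is the opening, from -1 (shut) to 1 (fully open), set as the call begins (left out, the last holds). The fingers move at their own pace and stop on an object; "force" is the grip in N (left out, the last holds). Time passes only in rows, so rows that repeat a pose let the fingers close. It gives the time, the measured TCP pose, the force, the opening and the grip force at its end, in the units of the state.
- monitor.state(): the state, without advancing time (a new reading comes with each control period).
- eyes.camera(name): name is "scene" or "top" or "wrist"; returns a dict with "color" (420x560x3 uint8, blue, green, red), "depth" (420x560 float32, mm along the optical axis (not along the pixel's ray), 0 where there is no reading), "intrinsics" (3x3 intrinsics, pixels), "extrinsics" (4x4, takes a point from camera to world coordinates). Camera axes: x right, y down, z forward; pixel columns grow to the right and rows downward; lengths in mm; the calibration is good to about 2 mm. A picture is of the moment at which its call begins.
- r.hand_in(): hands the job in; it is judged then, once.
Trained networks look in the newest picture that a camera, given by its name, has taken for a name from the list of things; names that differ only in an ending like _2 or _b are one class to them, and where a whole thing is asked for, a point or a joint stands for the part that bears it (a point fixed in the world has none). Each returns a list of dicts, best first, with "conf" (0 to 1); they miss things now and then, are a little off and sometimes report something else, mostly with a low value. They report only what shows in the picture. A call takes as long as a camera call. They do not tell look-alikes from the thing itself.
- eyes.regions_of(camera, label): "mask" (420x560 bool, what is visible of it) and "rect" ([centre column, centre row, width, height] in pixels, round what is visible of it).
The state is a dict: "t": time; "qpos": joint angles; "joint_velocities": joint speeds; "joint_torque": joint torques, N m; "tcp_pos": TCP position; "eef_rot": TCP orientation; "ft_force": force on the tool from outside, world axes, zero at the start; "ft_torque": the same for the moment, N m; "width": finger opening in mm; "finger_force": force on a finger pad.
Only numpy, scipy, OpenCV 4.12 (cv2) and the standard library are available. Lean on these libraries where they do the work, as an engineer would, in place of code of your own. Each camera call takes 0.05 s, during which the arm holds its last target. There are 200 camera calls.

## Working session

There is one attempt and no reset: what is moved stays moved. The work goes in short steps, Python scripts to look and compute and a tool call to move; the robot and the scene stay as the last step left them, time stands still between calls to the robot, and variables do not carry over. Pictures are saved under pics/ and viewed, at most 10 in all, crops included, and the job is handed in when it is done.

Besides the shell and the picture viewer there is one more tool, called after "Emit:" in YAML: its name, and indented under it one key for each argument. send_rows: Moves the arm, as the interface text tells. Its arguments: {"type":"object","properties":{"deltas":{"type":"array"},"fingers":{"type":"number"},"force":{"type":"number"}},"required":["deltas"]}

```bash
mkdir -p pics; cat > h.py <<'E'
import numpy as np, cv2
from workcell import monitor, eyes, r
def pts(c, mask=None):
    d=c["depth"]; K=np.array(c["intrinsics"]); T=np.array(c["extrinsics"])
    m=(d>0) if mask is None else (mask&(d>0))
    v,u=np.nonzero(m); z=d[v,u]
    p=np.stack([(u-K[0,2])/K[0,0]*z,(v-K[1,2])/K[1,1]*z,z],1)
    return p@T[:3,:3].T+T[:3,3], u, v
E
python3 - <<'E'
from h import *
s=monitor.state(); print({k:np.round(v,3).tolist() for k,v in s.items()})
for n in ["scene","top"]:
    c=eyes.camera(n); cv2.imwrite(f"pics/{n}0.png",c["color"]); np.savez(n+".npz",**c)
    for l in ["tamper","press_cup","press_plate","tamper_stand","buffer_dropper","spare_cassette"]:
        for d in eyes.regions_of(n,l)[:3]:
            P,u,v=pts(c,d["mask"]); 
            if len(P): print(n,l,round(d["conf"],2),np.round(d["rect"]),np.round(np.median(P,0)),np.round(P.min(0)),np.round(P.max(0)))
E
```

```text
{'t': 0.0, 'qpos': [1.569, 0.359, 0.011, -0.0, -1.224, -0.288], 'joint_velocities': [-0.001, -0.0, -0.001, 0.0, 0.001, 0.002], 'joint_torque': [-0.0, -58.331, 29.342, 6.936, -0.006, 0.0], 'tcp_pos': [192.751, 646.415, 241.365], 'eef_rot': [3.107, -0.453, -0.0], 'ft_force': [-0.087, 0.401, -0.328], 'ft_torque': [-0.046, -0.009, 0.02], 'finger_force': 0.0, 'width': 85.18}
scene tamper 0.56 [246. 224.  14.  31.] [474. 329.  59.] [453. 234.  -3.] [661. 350. 110.]
scene tamper 0.49 [244. 237.  30.  14.] [455. 345.   6.] [434. 283.  -3.] [524. 373.  17.]
scene press_plate 0.39 [245. 235.  30.  16.] [457. 338.   6.] [434. 274.  -5.] [524. 371.  21.]
scene tamper_stand 0.61 [244. 236.  33.  12.] [456. 347.   6.] [435. 283.  -1.] [527. 373.  17.]
scene tamper_stand 0.58 [209. 256.  33.  21.] [423. 482.   7.] [375. 431.  -6.] [500. 529.  18.]
scene buffer_dropper 0.56 [245. 226.  16.  31.] [474. 329.  45.] [451. 234.  -4.] [684. 353. 110.]
scene buffer_dropper 0.31 [245. 239.  30.  12.] [456. 343.   6.] [433. 274.  -5.] [522. 372.  21.]
scene spare_cassette 0.23 [243. 237.  29.  12.] [457. 351
[... 225 characters left out ...]
  79.]
top press_plate 0.83 [444. 186.  18.  17.] [ 534. -312.   61.] [ 504. -340.   34.] [ 564. -281.   76.]
top press_plate 0.22 [418. 258.  22.  18.] [ 312. -246.    6.] [ 284. -278.   -6.] [ 343. -213.   13.]
top tamper_stand 0.87 [235. 202.  31.  30.] [474. 322.   8.] [435. 281.  -4.] [527. 372. 108.]
top tamper_stand 0.72 [187. 220.  32.  34.] [428. 477.   8.] [379. 428.  -1.] [478. 527.  22.]
top tamper_stand 0.59 [125. 213.  35.  36.] [435. 670.   8.] [386. 618.  -6.] [487. 726.  23.]
top spare_cassette 0.67 [418. 258.  18.  22.] [ 312. -246.    6.] [ 284. -278.   -6.] [ 340. -213.   13.]
top spare_cassette 0.55 [236. 205.  29.  30.] [469. 312.   8.] [436. 281.  -5.] [531. 372.  26.]
```

```bash
python3 - <<'E'
import cv2
a=cv2.imread("pics/top0.png")
cv2.imwrite("pics/topcrop.png",cv2.resize(a[150:300,90:490],(800,300),interpolation=cv2.INTER_CUBIC))
E
```

```text
(no output)
```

View pics/topcrop.png

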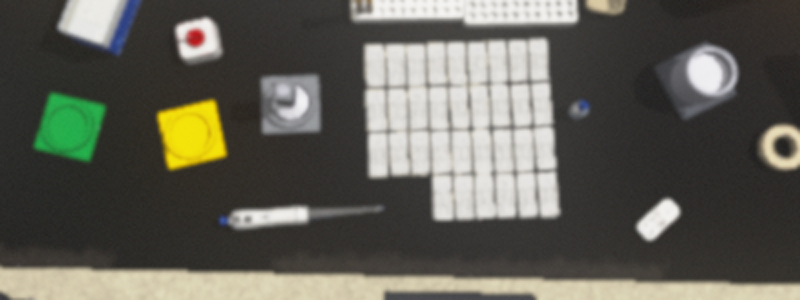

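View pics/scene0.png

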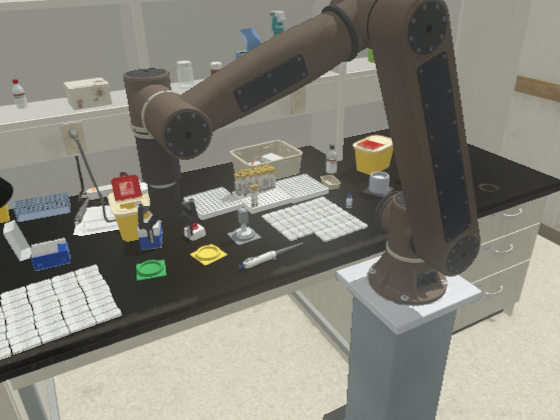

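The top picture shows the grey stand with the tamper at full-image (235,202). Two look-alikes stand beside it, yellow at (187,220) and green at (125,213). Only the grey one fits the description and holds the tamper, and this enlarged crop confirms it. The cup is at (438,191), the dropper at (380,204) and the cassette at (418,258).

```bash
cat >> h.py <<'E'
from scipy.spatial.transform import Rotation as R
def go(target, s=None):
    s=s or monitor.state(); M=R.from_rotvec(s["eef_rot"]).as_matrix()
    d=np.array(target)-s["tcp_pos"]; return np.round(M.T@d/40,3)
E
python3 - <<'E'
from h import *
s=monitor.state(); M=R.from_rotvec(s["eef_rot"]).as_matrix(); print(M.round(3)); print(go([465,325,265]))
c=eyes.camera("wrist"); T=np.array(c["extrinsics"]); print((M.T@(T[:3,3]-s["tcp_pos"])).round(1),(M.T@T[:3,:3]).round(2),c["intrinsics"])
E
```

```text
[[ 0.958 -0.286 -0.   ]
 [-0.286 -0.958  0.   ]
 [-0.    -0.    -1.   ]]
[ 8.818  5.766 -0.567]
[  68.6   -0.9 -132. ] [[ 0.   -0.96 -0.27]
 [ 1.    0.   -0.  ]
 [ 0.   -0.27  0.96]] [[319.57769109   0.         280.58582288]
 [  0.         319.57769109 217.70148104]
 [  0.           0.           1.        ]]
```

Emit:
send_rows:
  deltas:
    - [[0.9,0.6,-0.1,0],[2.0,1.3,-0.2,0],[3.3,2.15,-0.3,0],[4.6,3.0,-0.4,0],[5.9,3.85,-0.5,0],[7.1,4.6,-0.55,0],[8.2,5.3,-0.57,0],[8.8,5.77,-0.57,0]]
  fingers: 1

```text
t: 1.75
tcp_pos: [465.6, 323.1, 265.4]
eef_rot: [-3.108, 0.456, -0.001]
ft_force: [0.0, 0.2, -0.3]
width: 85.1
finger_force: 0.0
```

Emit:
send_rows:
  deltas:
    - [[0,0,0,0]]

```text
t: 1.88
tcp_pos: [465.3, 323.3, 265.3]
eef_rot: [-3.108, 0.458, -0.0]
ft_force: [1.3, -0.9, 1.3]
width: 84.9
finger_force: 0.0
```

```bash
python3 - <<'E'
from h import *
s=monitor.state(); print(s["t"],s["tcp_pos"],s["eef_rot"],s["qpos"])
c=eyes.camera("wrist"); np.savez("w1.npz",**c); cv2.imwrite("pics/w1.png",c["color"])
for l in ["tamper","tamper_stand","tamper_grip"]:
    for d in eyes.regions_of("wrist",l)[:2]:
        P,u,v=pts(c,d["mask"]); print(l,round(d["conf"],2),np.round(d["rect"]),np.round(np.median(P,0)),np.round(P.min(0)),np.round(P.max(0)))
P,u,v=pts(c)
near=np.hypot(P[:,0]-478,P[:,1]-325)<80
for lo,hi in [(92,125),(5,12),(12,22),(17,30)]:
    m=near&(P[:,2]>lo)&(P[:,2]<hi); Q=P[m]
    if len(Q)<5: continue
    rc=cv2.minAreaRect(Q[:,:2].astype(np.float32)); print(lo,hi,len(Q),Q.mean(0).round(1),np.median(Q[:,2]).round(1),rc)
E
```

```text
1.875 [465.30892176 323.31645202 265.31836318] [-3.10788667e+00  4.58159398e-01 -2.79362564e-04] [ 9.52655351e-01  1.66382961e-01 -1.96337064e-01  1.12614645e-04
 -1.20789131e+00  3.25372778e-01]
tamper 0.94 [277. 177.  43.  53.] [492. 322.  97.] [459. 298.   8.] [512. 352. 111.]
tamper_stand 0.95 [ 40. 277.  79.  69.] [444. 666.   8.] [388. 618.  -1.] [493. 722.  18.]
tamper_stand 0.82 [172. 237.  91.  74.] [440. 473.   8.] [388. 362.  -0.] [491. 531. 273.]
tamper_grip 0.65 [274. 176.  46.  51.] [492. 323.  97.] [459. 298.   8.] [513. 352. 111.]
92 125 931 [486.8 324.9 106.5] 106.6 ((485.4119873046875, 325.3225402832031), (28.067394256591797, 28.314777374267578), 87.8107681274414)
5 12 2228 [489.1 326.3   6.8] 6.5 ((484.45037841796875, 327.07666015625), (88.96440887451172, 88.87179565429688), 3.7908666133880615)
12 22 1464 [489.1 324.6  17.3] 16.5 ((484.4205322265625, 326.8367919921875), (76.77848815917969, 77.1921157836914), 26.574087142944336)
17 30 930 [493.5 321.1  21.4] 21.6 ((484.5666809082031, 328.0476379394531), (73.78780364990234, 73.76176452636719), 74.39491271972656)
```

View pics/w1.png

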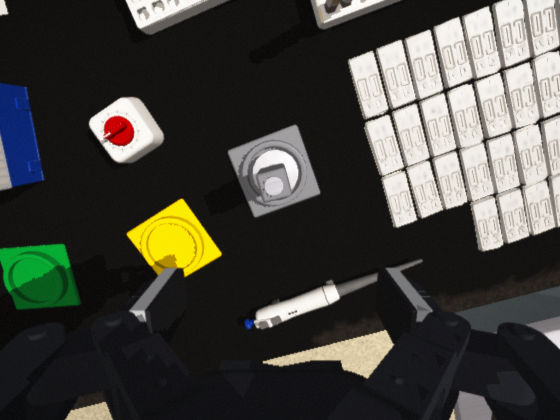

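The wrist picture shows the grey stand and tamper at (275,172). Measured positions: stand centre (484.4, 327), handle top (485.4, 325.3) and handle yaw about -2°. The size (28 x 28 mm) and height (106 mm) both fit.

Emit:
send_rows:
  deltas:
    - [[0.2,-0.1,0.4,-0.8],[0.467,-0.193,1.2,-1.6],[0.467,-0.193,2.2,-1.825],[0.467,-0.193,2.9,-1.825],[0.467,-0.193,3.0,-1.825],[0.467,-0.193,3.0,-1.825]]

```text
t: 2.82
tcp_pos: [484.5, 328.0, 145.8]
eef_rot: [-3.141, 0.053, -0.001]
ft_force: [0.8, 0.3, 0.3]
width: 85.5
finger_force: 0.0
```

```bash
python3 - <<'E'
from h import *
s=monitor.state(); print(s["t"],s["tcp_pos"],s["eef_rot"],s["ft_force"],R.from_rotvec(s["eef_rot"]).as_matrix().round(3))
c=eyes.camera("wrist"); cv2.imwrite("pics/w2.png",c["color"])
P,u,v=pts(c); n=np.hypot(P[:,0]-485,P[:,1]-326)<45
for lo,hi in [(60,112),(102,112)]:
    Q=P[n&(P[:,2]>lo)&(P[:,2]<hi)]; print(len(Q),Q.mean(0),cv2.minAreaRect(Q[:,:2].astype(np.float32)) if len(Q)>5 else 0)
print(go([485.4,325.3,78]))
E
```

```text
2.825 [484.45532953 327.99533137 145.82508342] [-3.14092085e+00  5.30375395e-02 -9.94165812e-04] [0.84179454 0.29328962 0.3217849 ] [[ 0.999 -0.034  0.001]
 [-0.034 -0.999  0.   ]
 [ 0.001 -0.    -1.   ]]
2885 [490.30403584 325.209921   100.98002313] ((486.10711669921875, 325.275390625), (28.017539978027344, 27.621023178100586), 88.21577453613281)
2155 [487.27115028 325.24704703 107.03404721] ((486.0693664550781, 325.0890808105469), (27.838830947875977, 27.345827102661133), 87.71282958984375)
[0.018 0.072 1.709]
```

View pics/w2.png

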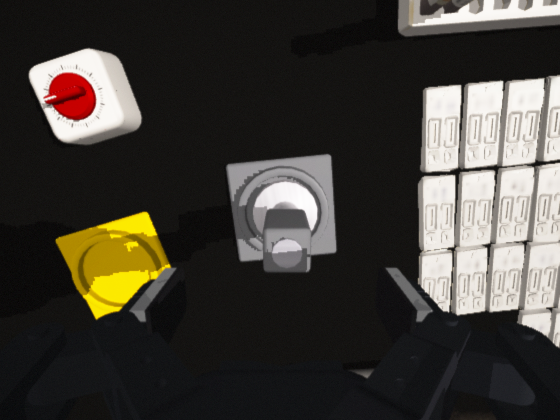

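Fingers straddle the handle at (287,245), square to it. Go down and grip.

Emit:
send_rows:
  deltas:
    - [[0.04,0.07,0.8,0],[0.04,0.07,1.5,0],[0.04,0.07,1.71,0],[0.04,0.07,1.71,0]]

```text
t: 3.38
tcp_pos: [486.3, 324.7, 77.5]
eef_rot: [-3.141, 0.054, -0.001]
ft_force: [0.0, -0.0, 0.7]
width: 85.3
finger_force: 0.0
```

Emit:
send_rows:
  deltas:
    - [[0,0,0,0],[0,0,0,0],[0,0,0,0],[0,0,0,0],[0,0,0,0],[0,0,0,0],[0,0,0,0],[0,0,0,0]]
  fingers: -1
  force: 80

```text
t: 4.38
tcp_pos: [486.3, 324.7, 77.4]
eef_rot: [-3.14, 0.054, -0.002]
ft_force: [-0.3, 0.3, 6.1]
width: 27.1
finger_force: 80.0
```

Emit:
send_rows:
  deltas:
    - [[0,0,-0.2,0],[0,0,-0.8,0],[0,0,-1.8,0],[0,0,-2.9,0],[0,0,-3.8,0],[0,0,-4.2,0],[0,0,-4.3,0],[0,0,-4.3,0]]

```text
t: 5.38
tcp_pos: [485.3, 323.8, 247.2]
eef_rot: [3.14, -0.055, -0.003]
ft_force: [-1.2, -0.1, -3.9]
width: 27.2
finger_force: 79.2
```

```bash
python3 - <<'E'
from h import *
s=monitor.state(); print(s["t"],s["tcp_pos"],s["qpos"],s["ft_force"],s["width"])
print(go([450,0,250]),go([525,-300,250]))
# cup from top view
c=dict(np.load("top.npz")); P,u,v=pts(c); n=np.hypot(P[:,0]-525,P[:,1]+310)<80
for lo,hi in [(-3,12),(68,85),(50,68)]:
    Q=P[n&(P[:,2]>lo)&(P[:,2]<hi)]; print(len(Q),Q.mean(0),cv2.minAreaRect(Q[:,:2].astype(np.float32)))
E
```

```text
5.375 [485.2748929  323.84952854 247.19922215] [ 9.23075415e-01  2.07281316e-01 -1.86583096e-01 -6.37284562e-04
 -1.17916239e+00  6.12740108e-01] [-1.21537284 -0.10171979 -3.90321377] 27.24861051460691
[-0.596  8.122 -0.057] [ 1.542 15.552 -0.05 ]
1084 [ 514.14147561 -299.84813586    2.39677521] ((524.48681640625, -310.0475158691406), (156.40863037109375, 159.21380615234375), 1.2576302289962769)
189 [ 527.87047672 -305.30792821   73.89444564] ((530.0952758789062, -308.3584899902344), (74.77967071533203, 75.75691986083984), 15.16922378540039)
390 [ 530.55488634 -308.46943279   60.3902393 ] ((528.95556640625, -305.7480163574219), (74.49940490722656, 74.70907592773438), 76.3692398071289)
```

Emit:
send_rows:
  deltas:
    - [[0,0.4,0,0],[-0.05,1.2,0,0],[-0.1,2.4,0,0],[-0.2,3.7,0,0],[-0.25,5.0,0,0],[-0.3,6.3,0,0],[-0.4,7.6,0,0],[-0.45,8.8,0,0]]

```text
t: 6.38
tcp_pos: [454.1, -29.2, 247.9]
eef_rot: [3.141, -0.055, -0.002]
ft_force: [0.9, 0.1, -3.2]
width: 27.3
finger_force: 79.2
```

Emit:
send_rows:
  deltas:
    - [[-0.05,1.2,0,0],[-0.1,2.4,0,0],[-0.2,3.6,0,0],[-0.25,4.7,0,0],[-0.3,5.7,0,0],[-0.35,6.4,0,0],[-0.38,6.8,0,0],[-0.38,6.83,0,0]]

```text
t: 7.38
tcp_pos: [430.0, -300.0, 247.8]
eef_rot: [-3.141, 0.058, 0.002]
ft_force: [-0.3, 1.2, -2.9]
width: 27.3
finger_force: 79.4
```

Emit:
send_rows:
  deltas:
    - [[0,0,0,0],[0,0,0,0]]

```text
t: 7.62
tcp_pos: [430.9, -298.7, 248.7]
eef_rot: [-3.141, 0.053, -0.0]
ft_force: [0.3, 0.1, -3.4]
width: 27.3
finger_force: 79.4
```

```bash
python3 - <<'E'
from h import *
s=monitor.state(); print(s["t"],s["tcp_pos"],s["eef_rot"],s["qpos"],s["ft_force"],s["width"])
c=eyes.camera("wrist"); cv2.imwrite("pics/w3.png",c["color"]); np.savez("w3.npz",**c)
P,u,v=pts(c); n=np.hypot(P[:,0]-530,P[:,1]+308)<75
for lo,hi in [(5,20),(70,80),(72,80),(54,70)]:
    Q=P[n&(P[:,2]>lo)&(P[:,2]<hi)]; 
    if len(Q)<5: continue
    print(lo,hi,len(Q),Q.mean(0),np.median(Q[:,2]),cv2.minAreaRect(Q[:,:2].astype(np.float32)),cv2.minEnclosingCircle(Q[:,:2].astype(np.float32)))
for l in ["press_cup","press_plate","tamper"]:
    for d in eyes.regions_of("wrist",l)[:2]:
        Q,_,_=pts(c,d["mask"]); print(l,round(d["conf"],2),np.round(d["rect"]),np.median(Q,0).round(1),Q.min(0).round(),Q.max(0).round())
# held tamper in the tcp frame
M=R.from_rotvec(s["eef_rot"]).as_matrix(); T=(P-s["tcp_pos"])@M
for lo,hi in [(-45,0),(-25,-15),(20,62),(52,64),(64,75)]:
    k=(np.hypot(T[:,0],T[:,1])<45)&(T[:,2]>lo)&(T[:,2]<hi); print("tool",lo,hi,k.sum(),T[k].min(0).round(1) if k.any() else 0,T[k].max(0).round(1) if k.any() else 0, np.median(T[k],0).round(1) if k.any() else 0)
E
```

```text
7.625 [ 430.92264048 -298.65547493  248.74026221] [-3.14101342e+00  5.34677953e-02 -2.32036453e-04] [-2.31651188e-01  1.05404152e-01 -3.07411335e-01 -1.66815084e-04
 -1.15786296e+00  1.76847280e+00] [ 0.31156875  0.10889214 -3.41810171] 27.33431438609963
5 20 2244 [ 521.21897174 -304.75882172   10.47822636] 10.225552817581018 ((535.0471801757812, -309.0404357910156), (96.02202606201172, 96.10381317138672), 26.98377227783203) ((534.6514282226562, -309.3140563964844), 65.61843872070312)
70 80 1955 [ 535.23952442 -308.8768828    74.74256984] 74.93841616708124 ((534.6060791015625, -308.9620666503906), (75.8460464477539, 75.32524871826172), 64.74260711669922) ((534.7693481445312, -308.9228210449219), 38.40053176879883)
72 80 1861 [ 535.93118609 -309.13528093   74.93190763] 75.00352351383123 ((534.9923706054688, -309.0866394042969), (74.9839096069336, 74.64361572265625), 6.778957843780518) ((534.8677368164062, -309.04095458984375), 37.892120361328125)
54 70 3657 [ 535.59949068 -308.91934922   61.34314801] 61.09497252929924 ((534.7830810546875, -309.0610656738281), (78.74455261230469, 78.79
[... 153 characters left out ...]
 [ 473. -373.   -1.] [ 596. -249.   78.]
press_plate 0.67 [291.  88.  63.  70.] [ 535.8 -308.9   61. ] [ 506. -342.   11.] [ 568. -278.   64.]
press_plate 0.2 [280. 277.  86. 153.] [ 440.8 -298.2  266.8] [-419. -349. -782.] [ 458. -118.  282.]
tamper 0.91 [280. 275.  85. 154.] [ 440.8 -298.1  267.3] [ 360. -324.   -1.] [ 458. -241.  282.]
tool -45 0 13754 [-13.9 -44.9 -45. ] [15.7 44.6 -0. ] [  9.2  -0.5 -29.6]
tool -25 -15 1368 [  7.5 -28.1 -25. ] [ 14.1  26.5 -15. ] [ 12.9  -0.9 -19.7]
tool 20 62 3335 [ -8.5 -27.7  30.4] [26.5 25.9 61.9] [10.5 -1.  54.7]
tool 52 64 2799 [ -8.5 -27.7  52. ] [26.7 25.9 63.9] [12.8 -0.5 55.3]
tool 64 75 89 [ 13.  -24.1  64. ] [26.8 22.7 69. ] [24.7 -0.5 65.9]
```

View pics/w3.png

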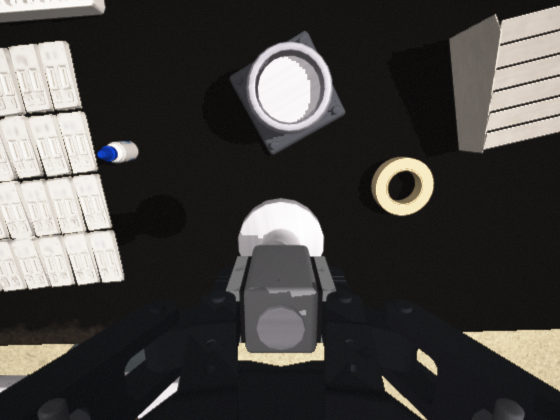

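Cup rim is at (535, -309, 75), seen at (290,85). The plate top is at about z 61, 14 mm below the rim. The tamper hangs straight, with its foot 0.3 to 0.9 mm off the tool axis. Moving over the cup.

Emit:
send_rows:
  deltas:
    - [[0.4,0.05,0,0],[1.1,0.1,0,0],[1.9,0.15,0.1,0],[2.4,0.19,0.6,0],[2.62,0.19,1.3,0],[2.62,0.19,1.9,0],[2.62,0.19,2.2,0],[2.62,0.19,2.2,0]]

```text
t: 8.82
tcp_pos: [535.3, -310.6, 160.0]
eef_rot: [-3.141, 0.055, 0.002]
ft_force: [-0.6, -1.0, -3.0]
width: 27.1
finger_force: 79.5
```

Emit:
send_rows:
  deltas:
    - [[0,0,0,0],[0,0,0,0]]

```text
t: 9.07
tcp_pos: [535.9, -310.8, 161.9]
eef_rot: [3.141, -0.055, 0.003]
ft_force: [0.4, 0.3, -3.4]
width: 27.3
finger_force: 79.5
```

```bash
python3 - <<'E'
from h import *
from scipy.optimize import least_squares
s=monitor.state(); print(s["t"],s["tcp_pos"],s["eef_rot"],s["ft_force"],s["width"],go([535.3,-309.9,159]))
c=eyes.camera("wrist"); cv2.imwrite("pics/w4.png",c["color"]); np.savez("w4.npz",**c)
P,u,v=pts(c)
def ring(P,lo,hi,rr,c0):
    Q=P[(P[:,2]>lo)&(P[:,2]<hi)&(np.hypot(P[:,0]-c0[0],P[:,1]-c0[1])<46)]
    # outer boundary: farthest point per angle
    a=np.arctan2(Q[:,1]-c0[1],Q[:,0]-c0[0]); b=np.digitize(a,np.linspace(-np.pi,np.pi,73)); d=np.hypot(Q[:,0]-c0[0],Q[:,1]-c0[1])
    E=np.array([Q[b==i][d[b==i].argmax()] for i in np.unique(b) if d[b==i].max()>rr-5])
    f=least_squares(lambda p:np.hypot(E[:,0]-p[0],E[:,1]-p[1])-p[2],[*c0,rr],loss="soft_l1"); return f.x.round(2),len(E),np.abs(f.fun).mean().round(2)
t=s["tcp_pos"]; print("foot",ring(P,t[2]-62,t[2]-50,27,[t[0],t[1]]))
print("rim",ring(P,72,79,38,[535,-309]))
Pw,_,_=pts(dict(np.load("w3.npz"))); print("foot3",ring(Pw,248.7-62,248.7-50,27,[430.9,-298.7])); print("rim3",ring(Pw,72,79,38,[535,-309]))
E
```

```text
9.075 [ 535.88231716 -310.83908154  161.92929362] [ 3.14052866e+00 -5.47257897e-02  3.01883520e-03] [ 0.40285456  0.25491587 -3.43995108] 27.26822699771389 [-0.016 -0.023  0.073]
foot (array([ 535.83, -310.03,   26.67]), 45, np.float64(0.16))
rim (array([ 535.47, -309.16,   37.36]), 50, np.float64(0.2))
foot3 (array([ 430.79, -297.8 ,   26.67]), 45, np.float64(0.16))
rim3 (array([ 534.81, -309.01,   37.35]), 72, np.float64(0.24))
```

View pics/w4.png

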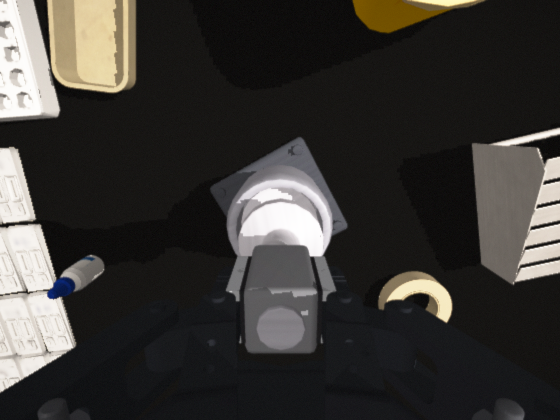

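The foot at (281,225) hangs over the cup mouth at (280,212), 0.9 mm off in y. I'll correct that while descending.

Emit:
send_rows:
  deltas:
    - [[-0.013,-0.022,0.0,0],[-0.013,-0.022,0.15,0],[-0.013,-0.022,0.35,0],[-0.013,-0.022,0.5,0],[-0.013,-0.022,0.6,0],[-0.013,-0.022,0.7,0],[-0.013,-0.022,0.7,0],[-0.013,-0.022,0.7,0]]

```text
t: 10.12
tcp_pos: [535.0, -309.8, 132.9]
eef_rot: [3.141, -0.055, 0.001]
ft_force: [0.6, 0.1, -3.2]
width: 27.2
finger_force: 79.5
```

Emit:
send_rows:
  deltas:
    - [[0,0,0.05,0],[0,0,0.1,0],[0,0,0.15,0],[0,0,0.2,0],[0,0,0.25,0],[0,0,0.25,0]]

```text
t: 10.88
tcp_pos: [535.0, -309.8, 122.7]
eef_rot: [3.141, -0.055, 0.0]
ft_force: [0.4, -0.2, 1.7]
width: 27.1
finger_force: 79.9
```

Emit:
send_rows:
  deltas:
    - [[0,0,0.015,0],[0,0,0.03,0],[0,0,0.03,0]]

```text
t: 11.25
tcp_pos: [535.0, -309.8, 121.6]
eef_rot: [3.141, -0.055, 0.001]
ft_force: [0.7, 0.8, 1.2]
width: 26.8
finger_force: 80.0
```

Emit:
send_rows:
  deltas:
    - [[0,0,0.015,0],[0,0,0.03,0],[0,0,0.03,0]]

```text
t: 11.62
tcp_pos: [534.9, -309.8, 120.3]
eef_rot: [3.141, -0.055, 0.0]
ft_force: [0.2, 0.6, 1.6]
width: 27.2
finger_force: 80.0
```

Emit:
send_rows:
  deltas:
    - [[0,0,0.015,0],[0,0,0.03,0],[0,0,0.03,0]]

```text
t: 12.0
tcp_pos: [534.9, -309.8, 119.1]
eef_rot: [3.141, -0.055, 0.0]
ft_force: [1.4, -0.7, 1.5]
width: 27.3
finger_force: 79.9
```

Emit:
send_rows:
  deltas:
    - [[0,0,0.015,0],[0,0,0.03,0],[0,0,0.03,0]]

```text
t: 12.38
tcp_pos: [534.9, -309.8, 117.9]
eef_rot: [3.141, -0.055, 0.0]
ft_force: [0.6, -0.1, 1.9]
width: 27.6
finger_force: 79.9
```

Emit:
send_rows:
  deltas:
    - [[0,0,0.015,0],[0,0,0.03,0],[0,0,0.03,0]]

```text
t: 12.75
tcp_pos: [534.9, -309.8, 116.7]
eef_rot: [3.141, -0.055, 0.0]
ft_force: [1.4, 0.1, 2.6]
width: 27.4
finger_force: 80.0
```

Emit:
send_rows:
  deltas:
    - [[0,0,0.015,0],[0,0,0.03,0],[0,0,0.03,0]]

```text
t: 13.12
tcp_pos: [534.9, -309.8, 115.5]
eef_rot: [3.141, -0.055, 0.0]
ft_force: [1.3, -0.3, 2.7]
width: 27.2
finger_force: 80.0
```

Emit:
send_rows:
  deltas:
    - [[0,0,0.015,0],[0,0,0.03,0],[0,0,0.03,0]]

```text
t: 13.5
tcp_pos: [534.9, -309.8, 114.3]
eef_rot: [3.141, -0.055, 0.0]
ft_force: [1.4, 0.2, 3.3]
width: 27.4
finger_force: 80.1
```

Emit:
send_rows:
  deltas:
    - [[0,0,0.015,0],[0,0,0.03,0],[0,0,0.03,0]]

```text
t: 13.88
tcp_pos: [534.9, -309.8, 113.1]
eef_rot: [3.141, -0.055, 0.0]
ft_force: [2.0, -0.6, 2.8]
width: 27.4
finger_force: 80.1
```

Emit:
send_rows:
  deltas:
    - [[0,0,0.015,0],[0,0,0.03,0],[0,0,0.03,0]]

```text
t: 14.25
tcp_pos: [534.9, -309.8, 111.9]
eef_rot: [3.141, -0.055, 0.0]
ft_force: [2.0, 0.6, 3.3]
width: 27.3
finger_force: 80.2
```

Emit:
send_rows:
  deltas:
    - [[0,0,0.013,0],[0,0,0.026,0],[0,0,0.026,0]]

```text
t: 14.62
tcp_pos: [534.9, -309.8, 110.9]
eef_rot: [3.141, -0.055, 0.0]
ft_force: [1.2, -0.1, 3.1]
width: 27.2
finger_force: 80.2
```

Emit:
send_rows:
  deltas:
    - [[0,0,0.013,0],[0,0,0.026,0],[0,0,0.026,0]]

```text
t: 15.0
tcp_pos: [535.0, -309.8, 110.2]
eef_rot: [3.141, -0.055, 0.001]
ft_force: [1.5, 0.3, 6.7]
width: 27.2
finger_force: 80.6
```

Emit:
send_rows:
  deltas:
    - [[0,0,0.006,0],[0,0,0.012,0],[0,0,0.012,0]]

```text
t: 15.38
tcp_pos: [535.0, -309.8, 110.0]
eef_rot: [3.141, -0.055, 0.001]
ft_force: [0.6, 1.6, 8.1]
width: 27.4
finger_force: 80.9
```

Emit:
send_rows:
  deltas:
    - [[0,0,0.01,0],[0,0,0.02,0],[0,0,0.02,0]]

```text
t: 15.75
tcp_pos: [535.0, -309.8, 109.6]
eef_rot: [3.141, -0.054, 0.001]
ft_force: [-0.6, 0.5, 12.2]
width: 27.1
finger_force: 81.5
```

```bash
python3 - <<'E'
from h import *
F=[]
for i in range(4):
    eyes.camera("top"); s=monitor.state(); F.append(s["ft_force"])
print(np.round(F,1).tolist(),s["t"],s["tcp_pos"],R.from_rotvec(s["eef_rot"]).as_matrix()[:,2].round(4))
E
```

```text
[[-0.4, 0.7, 12.5], [-0.7, 1.5, 12.0], [-0.1, 1.5, 11.5], [0.2, 1.5, 11.2]] 15.95 [ 534.98287227 -309.8268516   109.66490365] [ 7.e-04 -5.e-04 -1.e+00]
```

Emit:
send_rows:
  deltas:
    - [[0,0,0.005,0],[0,0,0.005,0],[0,0,0.005,0],[0,0,0.005,0],[0,0,0.005,0],[0,0,0.005,0],[0,0,0.005,0],[0,0,0.005,0]]

```text
t: 16.95
tcp_pos: [535.0, -309.8, 109.6]
eef_rot: [3.141, -0.054, 0.001]
ft_force: [-0.5, 1.7, 13.2]
width: 26.9
finger_force: 81.5
```

Emit:
send_rows:
  deltas:
    - [[0,0,0,0],[0,0,0,0],[0,0,0,0],[0,0,0,0],[0,0,0,0]]

```text
t: 17.58
tcp_pos: [535.0, -309.8, 109.6]
eef_rot: [3.141, -0.054, 0.001]
ft_force: [-1.1, 2.3, 11.9]
width: 27.2
finger_force: 81.5
```

```bash
python3 - <<'E'
from h import *
s=monitor.state(); t=s["tcp_pos"]; print(s["t"],t,s["ft_force"])
c=eyes.camera("wrist"); cv2.imwrite("pics/w5.png",c["color"])
P,u,v=pts(c); T=P-t; k=(np.hypot(T[:,0],T[:,1])<30)&(T[:,2]>30)
k=(np.hypot(T[:,0],T[:,1])<20)&(T[:,2]>18)&(T[:,2]<30)
Q=P[k]; A=np.c_[Q[:,:2]-t[:2],np.ones(len(Q))]; print(len(Q),np.linalg.lstsq(A,Q[:,2],rcond=None)[0],cv2.minAreaRect(Q[:,:2].astype(np.float32)))
k=(np.hypot(T[:,0],T[:,1])<26)&(T[:,2]<-45)&(T[:,2]>-65); Q=P[k]
if len(Q)>20:
    A=np.c_[Q[:,:2]-t[:2],np.ones(len(Q))]; print(len(Q),np.linalg.lstsq(A,Q[:,2],rcond=None)[0])
E
```

```text
17.575 [ 535.01114467 -309.81114226  109.60302558] [-1.12595706  2.26644174 11.92422379]
4465 [-1.42584041e-01  1.01562715e-02  1.37490750e+02] ((535.0316772460938, -309.4891357421875), (33.40918731689453, 28.4166202545166), 88.43682098388672)
2905 [-7.50897344e-02  2.15567788e-02  5.61823663e+01]
```

```bash
python3 - <<'E'
from h import *
s=monitor.state(); c5=eyes.camera("wrist")
for n,c,t in [("w4",dict(np.load("w4.npz")),np.array([535.9,-310.8,161.9])),("now",c5,s["tcp_pos"])]:
    P,u,v=pts(c); T=P-t; h=np.hypot(T[:,0],T[:,1])
    for nm,k in [("handle",(h<20)&(T[:,2]>22)&(T[:,2]<34)),("foot",(h<26)&(h>11)&(T[:,2]<-50)&(T[:,2]>-62))]:
        Q=T[k]; A=np.c_[Q[:,:2],np.ones(len(Q))]; w=np.abs(Q[:,2]-np.median(Q[:,2]))<4
        for _ in range(15):
            x=np.linalg.lstsq(A[w],Q[w,2],rcond=None)[0]; e=np.abs(A@x-Q[:,2]); w=e<max(0.8,np.percentile(e,50))
        print(n,nm,w.sum(),x.round(3))
print(s["t"],s["ft_force"],s["ft_torque"])
E
```

```text
w4 handle 2994 [-8.0000e-03  6.0000e-03  2.8686e+01]
w4 foot 1324 [-4.4000e-02  0.0000e+00 -5.4845e+01]
now handle 2992 [-1.0000e-02  5.0000e-03  2.8683e+01]
now foot 1318 [-6.0000e-02  1.0000e-02 -5.4395e+01]
17.625 [-0.4650361   1.16496945 13.08916607] [ 0.8120547   0.31841643 -0.03469512]
```

The handle is level within 0.01 rad and about 16 N has been held for over 1 s. Lifting off now.

Emit:
send_rows:
  deltas:
    - [[0,0,-0.05,0],[0,0,-0.2,0],[0,0,-0.45,0],[0,0,-0.8,0],[0,0,-1.2,0],[0,0,-1.9,0],[0,0,-2.7,0],[0,0,-3.3,0]]

```text
t: 18.68
tcp_pos: [534.4, -309.6, 242.2]
eef_rot: [-3.141, 0.055, -0.0]
ft_force: [0.0, -0.5, -4.2]
width: 27.2
finger_force: 79.5
```

Emit:
send_rows:
  deltas:
    - [[0,0,-0.2,0],[0,0,-0.2,0]]

```text
t: 18.92
tcp_pos: [534.5, -309.5, 248.3]
eef_rot: [-3.141, 0.055, -0.0]
ft_force: [-0.2, -0.2, -4.0]
width: 27.0
finger_force: 79.6
```

```bash
python3 - <<'E'
from h import *
s=monitor.state(); t=s["tcp_pos"]; print(s["t"],t,s["ft_force"],s["width"])
c=eyes.camera("wrist"); P,u,v=pts(c); Q=P[(np.hypot(P[:,0]-535,P[:,1]+309)<26)&(P[:,2]>30)&(P[:,2]<72)]
print(len(Q), np.median(Q,0) if len(Q) else 0)
# target: foot centre over stand seat (484.4,327); foot offset from tcp ~(-0.05,+0.85)
print(go([430,0,250]),go([484.4,326.1,250]))
E
```

```text
18.925 [ 534.50085112 -309.54257391  248.33639661] [-0.24973681 -0.22527411 -3.99240508] 27.001718341905168
1130 [ 544.53227182 -309.73423293   61.09893599]
[-2.877 -7.639 -0.054] [ -1.804 -15.834  -0.048]
```

Emit:
send_rows:
  deltas:
    - [[-0.1,-0.4,0,0],[-0.3,-1.2,0,0],[-0.6,-2.4,0,0],[-0.9,-3.7,0,0],[-1.25,-5.0,0,0],[-1.55,-6.3,0,0],[-1.9,-7.6,0,0],[-2.2,-8.8,0,0]]

```text
t: 19.98
tcp_pos: [457.5, 46.9, 247.7]
eef_rot: [3.141, -0.054, -0.001]
ft_force: [0.4, 0.4, -3.5]
width: 27.0
finger_force: 79.5
```

Emit:
send_rows:
  deltas:
    - [[-0.3,-1.2,0,0],[-0.6,-2.4,0,0],[-0.9,-3.6,0,0],[-1.2,-4.8,0,0],[-1.45,-5.8,0,0],[-1.6,-6.5,0,0],[-1.7,-6.9,0,0],[-1.7,-6.95,0,0]]

```text
t: 20.98
tcp_pos: [400.2, 325.7, 247.7]
eef_rot: [3.14, -0.053, -0.001]
ft_force: [0.7, -0.6, -4.1]
width: 27.1
finger_force: 79.6
```

Emit:
send_rows:
  deltas:
    - [[0,0,0,0],[0,0,0,0]]

```text
t: 21.22
tcp_pos: [401.0, 324.4, 248.3]
eef_rot: [3.141, -0.056, -0.0]
ft_force: [0.3, -0.2, -3.2]
width: 27.8
finger_force: 79.6
```

```bash
cat >> h.py <<'E'
from scipy.optimize import least_squares
def ring(P,lo,hi,rr,c0,R_=46):
    d=np.hypot(P[:,0]-c0[0],P[:,1]-c0[1]); k=(P[:,2]>lo)&(P[:,2]<hi)&(d<R_); Q=P[k]; d=d[k]
    b=np.digitize(np.arctan2(Q[:,1]-c0[1],Q[:,0]-c0[0]),np.linspace(-np.pi,np.pi,73))
    E=np.array([Q[b==i][d[b==i].argmax()] for i in np.unique(b) if d[b==i].max()>rr-5])
    f=least_squares(lambda p:np.hypot(E[:,0]-p[0],E[:,1]-p[1])-p[2],[*c0,rr],loss="soft_l1"); return f.x.round(2),len(E),np.abs(f.fun).mean().round(2)
E
python3 - <<'E'
from h import *
s=monitor.state(); t=s["tcp_pos"]; print(s["t"],t,s["eef_rot"],s["ft_force"],s["width"])
c=eyes.camera("wrist"); cv2.imwrite("pics/w6.png",c["color"]); P,u,v=pts(c)
n=np.hypot(P[:,0]-484,P[:,1]-327)<75
Q=P[n&(P[:,2]>4)&(P[:,2]<25)]; print(len(Q),cv2.minAreaRect(Q[:,:2].astype(np.float32)))
print("rim",ring(P,13,20,37,[484.4,327])); print("floor",ring(P,5,10.5,31,[484.4,327],33.5))
f=ring(P,t[2]-62,t[2]-50,27,t[:2]); print("foot",f)
E
```

```text
21.225 [401.02517715 324.44979104 248.34277666] [ 3.14096393e+00 -5.63436947e-02 -1.70948014e-04] [ 0.28310385 -0.22969742 -3.22904289] 27.763187183453237
6633 ((484.4017333984375, 327.1333312988281), (89.38349914550781, 89.74568939208984), 3.6446802616119385)
rim (array([484.37, 327.16,  38.6 ]), 72, np.float64(0.19))
floor (array([484.4 , 327.1 ,  31.93]), 72, np.float64(0.19))
foot (array([400.84, 325.22,  26.7 ]), 45, np.float64(0.16))
```

View pics/w6.png

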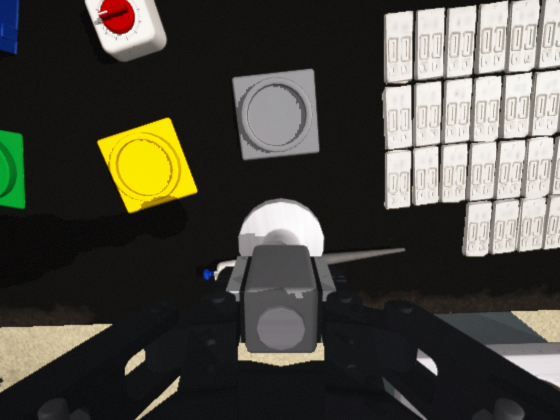

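The empty grey stand shows at (276,114), with its seat at (484.4, 327.1) and the foot measured in the same picture. Going over it and part way down.

Emit:
send_rows:
  deltas:
    - [[0.3,-0.02,0,0],[0.9,-0.06,0,0],[1.6,-0.1,0.1,0],[2.0,-0.122,0.5,0],[2.085,-0.122,1.2,0],[2.085,-0.122,2.1,0],[2.085,-0.122,3.0,0],[2.085,-0.122,3.5,0]]

```text
t: 22.28
tcp_pos: [483.8, 325.8, 105.3]
eef_rot: [3.138, -0.056, -0.004]
ft_force: [-1.2, 0.6, -2.7]
width: 27.2
finger_force: 79.5
```

Emit:
send_rows:
  deltas:
    - [[0,0,0.2,0],[0,0,0.35,0],[0,0,0.35,0],[0,0,0.35,0]]

```text
t: 22.78
tcp_pos: [484.8, 327.7, 95.2]
eef_rot: [-3.14, 0.055, -0.001]
ft_force: [0.3, -0.6, -3.7]
width: 27.0
finger_force: 79.5
```

```bash
python3 - <<'E'
from h import *
s=monitor.state(); t=s["tcp_pos"]; print(s["t"],t,s["eef_rot"],s["ft_force"])
c=eyes.camera("wrist"); P,u,v=pts(c)
print("foot",ring(P,t[2]-62,t[2]-50,27,t[:2])); print(go([484.55,326.35,77.6]))
E
```

```text
22.775 [484.81935668 327.67112421  95.16426452] [-3.14004934e+00  5.47268463e-02 -1.47486715e-03] [ 0.34806402 -0.55887642 -3.69196574]
foot (array([484.68, 328.51,  26.69]), 45, np.float64(0.13))
[-0.005  0.034  0.439]
```

Lowering gently, with a 1.3 mm sideways correction.

Emit:
send_rows:
  deltas:
    - [[-0.005,0.034,0.1,0],[-0.005,0.034,0.2,0],[-0.005,0.034,0.29,0],[-0.005,0.034,0.36,0],[-0.005,0.034,0.4,0],[-0.005,0.034,0.42,0],[-0.005,0.034,0.42,0]]

```text
t: 23.7
tcp_pos: [484.3, 326.0, 77.6]
eef_rot: [-3.141, 0.055, -0.0]
ft_force: [0.1, -0.3, -2.9]
width: 27.5
finger_force: 79.9
```

Emit:
send_rows:
  deltas:
    - [[0,0,0.012,0],[0,0,0.024,0],[0,0,0.024,0]]

```text
t: 24.08
tcp_pos: [484.3, 326.0, 77.4]
eef_rot: [-3.141, 0.054, -0.001]
ft_force: [-2.6, -1.0, 5.2]
width: 27.1
finger_force: 80.9
```

Standing on the floor (contact about 9 N). Release with a low force, opening wide.

Emit:
send_rows:
  deltas:
    - [[0,0,-0.015,0],[0,0,-0.015,0]]
  force: 20

```text
t: 24.32
tcp_pos: [484.3, 326.0, 77.4]
eef_rot: [-3.141, 0.055, -0.0]
ft_force: [-2.3, 0.3, 1.8]
width: 27.0
finger_force: 80.1
```

Emit:
send_rows:
  deltas:
    - [[0,0,0,0],[0,0,0,0],[0,0,0,0],[0,0,0,0],[0,0,0,0],[0,0,0,0],[0,0,0,0],[0,0,0,0]]
  fingers: 1

```text
t: 25.32
tcp_pos: [484.2, 325.9, 77.2]
eef_rot: [3.141, -0.055, 0.0]
ft_force: [-0.1, -0.1, 0.7]
width: 85.5
finger_force: 0.0
```

Emit:
send_rows:
  deltas:
    - [[0,0,-0.3,0],[0,0,-1.0,0],[0,0,-1.9,0],[0,0,-2.7,0],[-0.5,0,-3.5,0],[-1.2,0,-4.0,0],[-1.5,0,-4.0,0],[-1.5,0,-4.0,0]]

```text
t: 26.32
tcp_pos: [423.6, 328.0, 237.4]
eef_rot: [-3.141, 0.053, -0.0]
ft_force: [0.8, 0.4, -0.5]
width: 85.0
finger_force: 0.0
```

```bash
python3 - <<'E'
from h import *
s=monitor.state(); print(s["t"],s["tcp_pos"],s["ft_force"],s["width"])
c=eyes.camera("wrist"); cv2.imwrite("pics/w7.png",c["color"]); P,u,v=pts(c)
n=np.hypot(P[:,0]-484,P[:,1]-327)<60
Q=P[n&(P[:,2]>102)&(P[:,2]<115)]; print(len(Q),np.median(Q,0),cv2.minAreaRect(Q[:,:2].astype(np.float32)))
print("foot",ring(P,17.5,25,27,[484.4,327],30))
c=eyes.camera("top"); P,u,v=pts(c); Q=P[(np.hypot(P[:,0]-535,P[:,1]+309)<22)&(P[:,2]>30)&(P[:,2]<72)]; print("plate",len(Q),np.median(Q,0))
E
```

```text
26.325 [423.6166243  327.97049418 237.43740149] [ 0.76540348  0.41310996 -0.45939852] 85.00337147619189
1201 [484.17034167 326.78126459 106.57316061] ((483.8323669433594, 327.11212158203125), (27.30146026611328, 27.797945022583008), 88.88072204589844)
foot (array([483.77, 326.93,  26.55]), 72, np.float64(0.23))
plate 162 [ 534.44924924 -308.48080322   60.81305226]
```

View pics/w7.png

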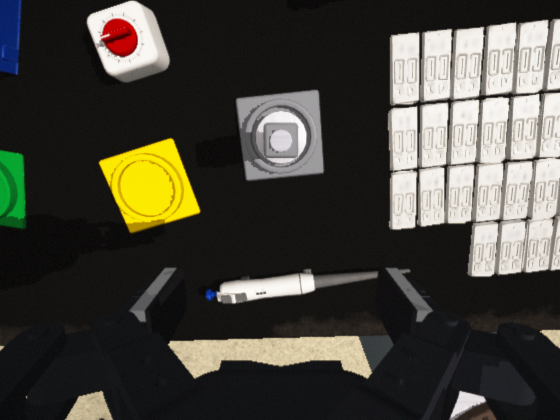

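The tamper stands upright at (280,138), within 1 mm of the seat centre. The plate is back up at z 61, and the gripper is clear.

```bash
python3 -c "
from h import *
print(r.hand_in())"
```

```text
the job is handed in; nothing more can be done
None
```

I pressed the plate onto its stop and held it for about 2 s at roughly 15–16.5 N, then it sprang back up. The tamper is upright in its stand, within 1 mm of centre, and the job is handed in; no verdict was shown.

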